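Clamp a soldering bit and hold the inspection mirror at its mark

TASK

Set up the soldering bit for inspection on the stand: turn the chuck's knurled sleeve clockwise until its three jaws grip the bit firmly, and leave it tight. Then lift the mirror flap at its free edge, where it has a steel crossbar for the grip, until the flap's pointer pin lines up with the index tab on the arc, and keep holding it there - it falls if let go, so the program finishes while still holding the mirror. Do not shift the index tab, and leave the spool, jar, screwdriver and parts bin where they are.

Things in the scene. Friction and masses are not known exactly. Their poses are not given: they have to be found in the camera images.
- stand: Fixed inspection stand: aluminium plate 160 x 250 x 12 mm with the chuck at one end and the hinged mirror at the other. Origin on the table under the stand. +y runs from the chuck to the mirror's free edge, +x is parallel to the mirror's hinge, z up. The vertical chuck axis is 100 mm from the origin towards -y.
- hinge (a point): Middle of the mirror's hinge line: 10 mm from the stand's origin towards its -y, 60 mm above the table. At x = +68 mm of the stand a thin (6 mm) aluminium quarter arc of 95 mm radius about the hinge line stands upright, reaching 155 mm above the table.
- sleeve (a joint): Turn of the chuck sleeve, rad, growing clockwise seen from above (tightening). It starts between 0 and 0.35. The jaws touch the bit at about 1.2; from there the grip builds up, firm at about 1.35 to 1.4, and a stop lies at 1.5. It takes about 0.25 N m to turn, more as the jaws grip, and stays where it is left.
- sleeve_grip (a point): Point on the chuck axis, 76 mm above the table, where to grip the sleeve: knurled round steel, 42 mm diameter (44 over the knurls, which are look only), 49 to 87 mm above the table, on a 62 mm square steel block whose top is at 47 mm. The jaws stick out above it to 95 mm, the bit to 112 mm.
- jaw0: One of three small dark steel chuck jaws (6 x 7 x 15 mm), 120 degrees apart around the bit, that move in together by 4 mm per rad of the sleeve. Its x axis points outward; the origin stays near the chuck axis, 80 mm above the table.
- jaw1: Second jaw, like the first.
- jaw2: Third jaw, like the first.
- bit: Loose copper soldering bit, a rod 10 mm in diameter and 90 mm long with a conical tip up, already standing in the chuck's socket (25 mm deep, its floor 22 mm above the table). Origin at the centre of its lower end, z along it. 50 g.
- mirror (a joint): Angle of the mirror flap above level, rad: 0 is level on its rest (start), up to 1.5. Swings freely, falls back by its weight (150 to 310 g, centre of mass about 50 mm from the hinge). The flap is a black plate 82 x 92 x 6 mm, mirror on its upper face; a 3.6 mm steel pointer pin sticks out of its +x side, 90 mm from the hinge.
- crossbar (a point): Centre of the mirror's crossbar, 125 mm from the hinge line, 60 mm above the table when down: a steel round bar 14 mm thick, 36 mm long, parallel to the hinge, on a 10 mm wide stem at the middle of the free edge. Its flat ends are free to be pinched from above; it pivots between the fingers as the flap swings.
- tab (a joint): Angle of the index tab above level about the same hinge line, rad, same zero and direction as mirror: the mirror is at the mark when both are equal. Set between 0.55 and 1.0; clamped by friction on the arc.
- tab_mark (a point): Centre of the index tab: a dark steel plate 20 x 34 x 6 mm lying radially across the arc, 103 mm from the hinge line (it reaches from 86 to 120 mm), at x = +68 mm of the stand.
- spool: Bystander: white plastic spool of solder wire, 64 mm diameter, 50 mm high, standing on end. Origin under its centre.
- jar: Bystander: small amber jar with black lid, 56 mm diameter, 60 mm high. Origin under its centre.
- driver: Bystander: screwdriver 180 mm long lying on the bench, handle towards its -x. Origin near its middle, at its underside.
- bin: Bystander: open blue parts bin 160 x 110 x 60 mm filled with white connectors. Origin under its centre.

How it is judged:
On the way:
1. the three jaws grip the bit, sleeve tightened, mirror still down (contact force between each of jaw0, jaw1, jaw2 and bit above 1.5 N and value of joint sleeve above 1.2 rad and angle between bit's own z axis and vertical below 0.1 rad and z of bit in the frame of stand between 0.018 and 0.026 m and value of joint mirror below 0.3 rad), for 0.2 s.
At the end, for the whole second after the job is handed in: The bit stands in its socket, upright within 0.1 rad, each jaw pressing it with more than 1.5 N (sleeve past 1.2 rad); the mirror is held still by the fingers (contact over 0.2 N, under 0.08 rad/s) with its angle within 0.07 rad of the index tab's (contact force between each of jaw0, jaw1, jaw2 and bit above 1.5 N and value of joint sleeve above 1.2 rad and angle between bit's own z axis and vertical below 0.1 rad and z of bit in the frame of stand between 0.018 and 0.026 m and angle between the y axis of crossbar and the y axis of tab_mark, either way round below 0.07 rad and velocity of joint mirror between -0.08 and 0.08 rad/s and contact force between the fingers and mirror above 0.2 N); the arm keeps its last pose, push and grip.
It fails at once if the index tab is shifted by more than 5 mm (distance of tab_mark from where it was at the start of the episode above 0.005 m).
It fails at once if a bystander is moved by more than 15 mm (distance of any of spool, jar, driver, bin from where it was at the start of the episode above 0.015 m).
It also fails if it takes over 51 s, if anything falls off the work surface, if the arm or the gripper's body presses on something with over 40 N, if the wrist force passes 120 N, or if a joint passes its speed limit or range.

ROBOT

A 6-joint arm with a two-finger parallel gripper is mounted at the origin on the work surface. World frame = base frame: x ahead of the robot, y to its left, z up, the work surface at z = 0. Lengths are in m, angles in rad, forces in N, time in s.
With the tool pointing down it reaches from about 0.375 to 0.9 m from the base axis. Payload 3.1 kg.
Tool frame: the origin (TCP) lies on the front face of the gripper's body, between the roots of the fingers; the fingertips stand 70 mm ahead of it and the grasp point (between the pads) lies 51 mm ahead of it; z points along the fingers, y is the line along which they close (so a half turn about z gives the same grasp; the last joint's range is limited). The gripper opens to 87 mm and grips with 3 to 60 N. Pads are 19 mm wide; open, the fingers measure 117 mm over their backs; the gripper's body (75 mm by 190 mm) begins 51 mm behind the grasp point.
Start: joints at [-1.325, 0.527, 1.433, -0, 1.181, -0.178], TCP at [0.258, -0.569, 0.292] pointing down, gripper open.
Joint ranges: [-3.08, 3.08], [-0.75, 2.2], [0.22, 2.44], [-1.43, 4.57], [0, 2.65], [-2.85, 2.85]. Speed limits (rad/s): [2.79, 2.79, 3.14, 3.14, 3.14, 3.14].

INTERFACE

Orientations are given as a unit quaternion [x, y, z, w].
In Python, from rig import robot, cams, ticket gives the robot as it stands. The module is installed in compiled form; this text tells all that it offers.
- The arm moves only by the shell command python3 -m crank 'ROWS' [FORCE]. ROWS is JSON, a list of rows, each a list of 7 numbers: the shift along the tool's x, y, z in cm, then the turn, a rotation vector about the tool's x, y, z in rad, then the closure, from 0 (fully open) to 1 (shut). A call has 1 to 5 rows; each row shifts and turns the commanded pose from where the row before left it, along the tool's axes as they then stand; what a row does not reach is not made up. A row lasts 1/8 s, in which the tool goes at most 62.5 mm and 10.7 degrees, less where a joint would pass 70% of its speed; a pose out of reach is approached as far as the arm can. A call is refused whole if a number of a shift passes 6.25 or a number of a turn 0.188, either way. A call with a gripper value outside its range is refused whole. The fingers move at their own pace and stop on an object; FORCE is the grip in N (left out, the last holds). Time passes only in rows, so rows that do not move let the fingers close. It gives the time, the measured TCP pose, the force, the opening and the grip force at its end, in the units of the state.
- robot.get_obs(): the state, without advancing time (a new reading comes with each control period).
- cams.camera(name): name is "scene" or "top" or "wrist"; returns the picture (480x640x3 uint8, red, green, blue); there is no depth.
- cams.camera_info(name): a dict with "intrinsics" (3x3 intrinsics, pixels), "pose" (4x4, takes a point from camera to world coordinates). Camera axes: x right, y down, z forward; pixel columns grow to the right and rows downward; lengths in m; the calibration is good to about 2 mm. A picture is of the moment at which its call begins: read the wrist's pose just before it. camera_info takes no time and is no camera call; for the wrist camera it gives the pose at the moment of the call.
- ticket.hand_in(): hands the job in; it is judged then, once.
The state is a dict: "time": time; "q": joint angles; "joint_velocities": joint speeds; "joint_torque": joint torques, N m; "position": TCP position; "tool_rot": TCP orientation; "ft_force": force on the tool from outside, world axes, zero at the start; "moment": the same for the moment, N m; "grip_width": finger opening in m; "grip_force": force on a finger pad.
Only numpy, scipy, OpenCV 4.12 (cv2) and the standard library are available. Lean on these libraries where they do the work, as an engineer would, in place of code of your own. Each camera call takes 0.05 s, during which the arm holds its last target. There are 200 camera calls.

## Working session

There is one attempt and no reset: what is moved stays moved. The work goes in short steps, Python scripts to look and compute and a shell command to move; the robot and the scene stay as the last step left them, time stands still between calls to the robot, and variables do not carry over. Pictures are saved under pics/ and viewed, at most 10 in all, crops included, and the job is handed in when it is done.

```bash
mkdir -p pics; python3 - <<'E'
from rig import robot,cams
import cv2,numpy as np
for n in ("scene","top"):
    cv2.imwrite(f"pics/{n}0.png",cams.camera(n)[:,:,::-1]); i=cams.camera_info(n); print(n,np.round(i["intrinsics"],1).tolist(),np.round(i["pose"],3).tolist())
o=robot.get_obs(); print(o)
E
```

```text
scene [[494.0, 0.0, 323.4], [0.0, 494.0, 236.8], [0.0, 0.0, 1.0]] [[-0.309, 0.603, -0.736, 1.408], [0.951, 0.185, -0.248, 0.284], [-0.013, -0.776, -0.63, 0.812], [0.0, 0.0, 0.0, 1.0]]
top [[594.8, 0.0, 326.9], [0.0, 594.8, 235.1], [0.0, 0.0, 1.0]] [[-0.019, -0.998, 0.057, 0.433], [-1.0, 0.019, -0.009, -0.021], [0.008, -0.057, -0.998, 1.622], [0.0, 0.0, 0.0, 1.0]]
{'time': 0.1, 'q': array([-1.32450971e+00,  5.28379479e-01,  1.43378573e+00, -2.78986100e-05,
        1.18142431e+00, -1.78467102e-01]), 'joint_velocities': array([ 8.47962343e-04, -1.59168632e-03, -1.27778712e-03, -2.44852915e-05,
        8.20025552e-05, -1.04839323e-04]), 'joint_torque': array([-6.93861966e-04, -4.40987921e+01, -1.77150196e+01,  6.35771616e-02,
        5.34599461e-02, -4.78286859e-05]), 'position': array([ 0.25746701, -0.56891481,  0.29136183]), 'tool_rot': array([ 9.77531067e-01,  2.10789033e-01, -4.67425372e-05, -9.97420146e-04]), 'ft_force': array([ 0.27988261, -0.36308701,  0.70522808]), 'moment': array([ 0.01717915, -0.0002184 , -0.01620094]), 'grip_force': 0.0, 'grip_width': 0.08727321529935991}
```

View pics/top0.png

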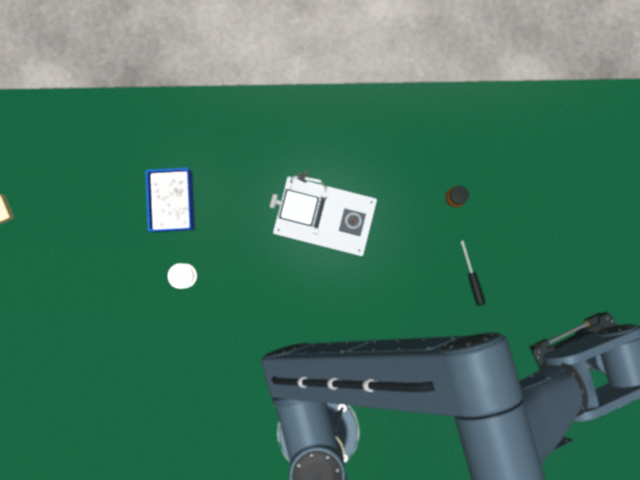

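View pics/scene0.png

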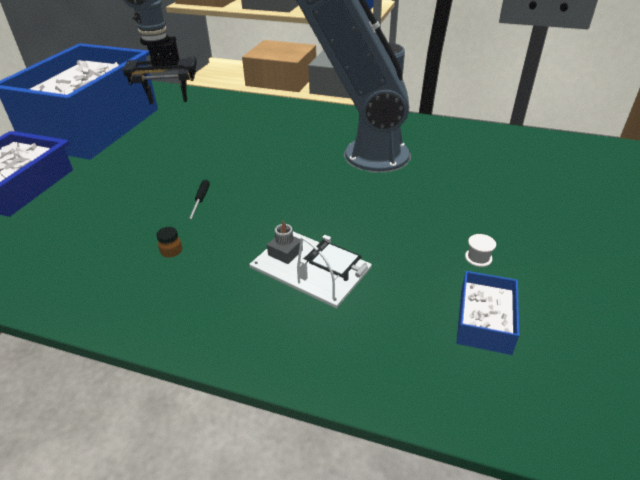

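The top view shows the stand: plate corners at about (288,177), (377,198), (363,255), (274,234), chuck at (352,221), crossbar at (275,201), tab near (303,177). The scene view agrees, with the sleeve at (284,232) and crossbar at (361,268). I'll get a coarse pose now, then look from the wrist.

```bash
cat > h.py <<'E'
import numpy as np,cv2
from rig import robot,cams
from scipy.spatial.transform import Rotation as R
def ray(i,uv):
    P=np.array(i["pose"]);d=P[:3,:3]@np.linalg.inv(i["intrinsics"])@[*uv,1.];return P[:3,3],d/np.linalg.norm(d)
def atz(i,uv,z):
    o,d=ray(i,uv);return o+d*(z-o[2])/d[2]
def tri(*obs):
    A=0;b=0
    for i,uv in obs:
        o,d=ray(i,uv);M=np.eye(3)-np.outer(d,d);A=A+M;b=b+M@o
    return np.linalg.solve(A,b)
def proj(i,p):
    P=np.linalg.inv(i["pose"]);c=P[:3,:3]@p+P[:3,3];return (np.array(i["intrinsics"])@c/c[2])[:2]
def delta(pos,rot,cur=None):
    """rows' shift cm and rotvec from current pose to target (R)"""
    o=robot.get_obs();r=R.from_quat(o["tool_rot"])
    return np.round(r.inv().apply(pos-o["position"])*100,2),np.round((r.inv()*rot).as_rotvec(),3)
def down(yaw_y):
    """tool pointing down with tool y along (cos,sin)(yaw_y)"""
    y=np.array([np.cos(yaw_y),np.sin(yaw_y),0]);z=np.array([0,0,-1.]);return R.from_matrix(np.c_[np.cross(y,z),y,z])
E
python3 - <<'E'
from h import *
t=cams.camera_info("top");s=cams.camera_info("scene")
C=[atz(t,u,.012) for u in [(288,177),(377,198),(363,255),(274,234)]];print(np.round(C,3),np.round(np.mean(C,0),3))
print("sleeve",tri((t,(352,221)),(s,(284,230))),"bar",tri((t,(275,201)),(s,(361,268))))
for n,u,z in(("spool",(182,276),.05),("jar",(458,195),.06),("bin",(170,200),.05),("drv",(473,273),.02)):print(n,np.round(atz(t,u,z),3))
w=cams.camera_info("wrist");r=R.from_quat(robot.get_obs()["tool_rot"]);P=np.array(w["pose"])
print("cam in tool",r.inv().apply(P[:3,3]-robot.get_obs()["position"]),np.round(r.inv().as_matrix()@P[:3,:3],3).tolist(),np.round(w["intrinsics"],1).tolist())
print(np.round(r.as_matrix(),3).tolist())
E
```

```text
[[ 0.685  0.068  0.012]
 [ 0.623 -0.173  0.012]
 [ 0.469 -0.132  0.012]
 [ 0.53   0.108  0.012]] [ 0.577 -0.032  0.012]
sleeve [ 0.55635883 -0.1010241   0.07963821] bar [0.6136233  0.10215436 0.06191281]
spool [0.422 0.349 0.05 ]
jar [ 0.621 -0.383  0.06 ]
bin [0.623 0.379 0.05 ]
drv [ 0.414 -0.426  0.02 ]
cam in tool [ 0.06857032  0.00069014 -0.09306763] [[0.001, -0.969, -0.248], [1.0, 0.001, 0.0], [-0.0, -0.248, 0.969]] [[432.6, 0.0, 315.9], [0.0, 432.6, 244.8], [0.0, 0.0, 1.0]]
[[0.911, 0.412, -0.001], [0.412, -0.911, 0.002], [0.0, -0.002, -1.0]]
```

```bash
cat >> h.py <<'E'
def rows(pos,rot,n,g,start=None):
    o=robot.get_obs();p=o["position"];r=R.from_quat(o["tool_rot"])
    if start: p,r=start
    rv=(r.inv()*rot).as_rotvec();out=[]
    for k in range(n):
        a=r*R.from_rotvec(rv*k/n);out.append([*np.round(a.inv().apply((pos-p)/n)*100,2),*np.round(rv/n,3),g])
    for k in range(0,n,5):print(str([[float(x) for x in q] for q in out[k:k+5]]).replace(" ",""))
E
python3 - <<'E'
from h import *
rows(np.array([.58,-.03,.36]),down(-.259),10,0)
E
```

```text
[[5.16,-3.58,-0.68,-0.0,-0.0,-0.089,0.0],[5.46,-3.11,-0.68,-0.0,-0.0,-0.089,0.0],[5.71,-2.62,-0.68,-0.0,-0.0,-0.089,0.0],[5.92,-2.1,-0.68,-0.0,-0.0,-0.089,0.0],[6.08,-1.57,-0.68,-0.0,-0.0,-0.089,0.0]]
[[6.2,-1.02,-0.68,-0.0,-0.0,-0.089,0.0],[6.26,-0.47,-0.68,-0.0,-0.0,-0.089,0.0],[6.28,0.09,-0.68,-0.0,-0.0,-0.089,0.0],[6.25,0.64,-0.69,-0.0,-0.0,-0.089,0.0],[6.17,1.2,-0.69,-0.0,-0.0,-0.089,0.0]]
```

```bash
python3 -m crank '[[5.0,-3.5,-0.7,0,0,-0.089,0],[5.3,-3.0,-0.7,0,0,-0.089,0],[5.5,-2.6,-0.7,0,0,-0.089,0],[5.7,-2.1,-0.7,0,0,-0.089,0],[5.9,-1.6,-0.7,0,0,-0.089,0]]'; python3 -m crank '[[6.0,-1.0,-0.7,0,0,-0.089,0],[6.0,-0.5,-0.7,0,0,-0.089,0],[6.1,0,-0.7,0,0,-0.089,0],[6.0,0.6,-0.7,0,0,-0.089,0],[6.0,1.2,-0.7,0,0,-0.089,0]]'; python3 -m crank '[[1.5,0,0,0,0,0,0],[0,0,0,0,0,0,0]]'
python3 - <<'E'
from h import *
i=cams.camera_info("wrist");im=cams.camera("wrist")[:,:,::-1];cv2.imwrite("pics/w1.png",im);np.savez("w1.npz",K=i["intrinsics"],P=i["pose"])
print(robot.get_obs()["position"],robot.get_obs()["q"])
E
```

```text
time: 0.72
position: [0.4124, -0.3049, 0.3272]
tool_rot: [0.906, 0.422, 0.0, -0.0]
ft_force: [0.6, -0.2, 0.2]
grip_width: 0.0871
grip_force: 0.0
time: 1.35
position: [0.5666, -0.0434, 0.3622]
tool_rot: [0.791, 0.612, -0.0, -0.0]
ft_force: [0.1, -0.8, -0.4]
grip_width: 0.0867
grip_force: 0.0
time: 1.6
position: [0.5693, -0.03, 0.3616]
tool_rot: [0.791, 0.612, -0.001, -0.0]
ft_force: [0.1, 0.6, 0.3]
grip_width: 0.0872
grip_force: 0.0
[ 0.56906826 -0.03106337  0.36159309] [-2.50152882e-01  3.79509287e-01  1.48615015e+00 -9.85664575e-04
  1.27773260e+00  6.01300955e-03]
```

View pics/w1.png

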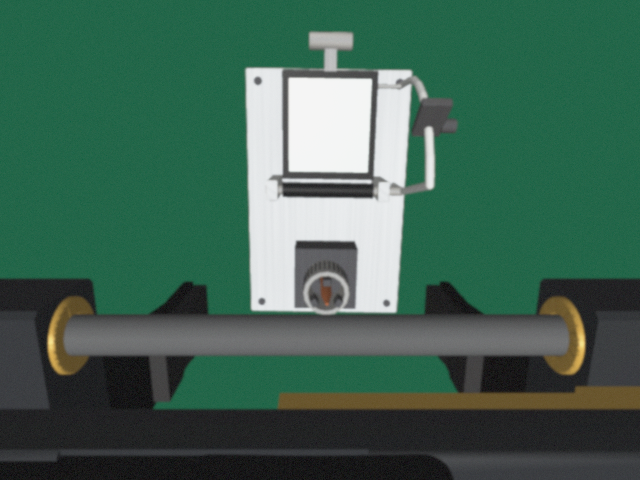

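The wrist view shows the plate corners at (247,69), (412,70), (397,312) and (251,311). The sleeve rim is centred at about (327,292), the crossbar at (331,41) with ends near x=309 and 353, and the tab at about (433,116).

```bash
python3 - <<'E'
from h import *
d=np.load("w1.npz");w={"intrinsics":d["K"],"pose":d["P"]}
t=cams.camera_info("top");s=cams.camera_info("scene")
C=np.array([atz(w,u,.012) for u in [(247,69),(412,70),(397,312),(251,311)]]);print(np.round(C,4))
print("sides",[np.linalg.norm(C[k]-C[k-1]).round(4) for k in range(4)])
ex=(C[1]-C[0]+C[2]-C[3]);ey=C[0]-C[3]+C[1]-C[2];o=C.mean(0)
a=np.arctan2(ey[1],ey[0])-np.pi/2;b=np.arctan2(ex[1],ex[0]);print("yaw",a,b,o)
sl=tri((w,(327,292)),(t,(352,221)),(s,(284,230)));bar=tri((w,(331,41)),(t,(275,201)),(s,(361,268)))
print("sl",sl,"bar",bar,np.arctan2(*(bar-sl)[[1,0]])-np.pi/2,np.linalg.norm((bar-sl)[:2]))
slw=atz(w,(327,292),.087);bw=atz(w,(331,41),.062);print(slw,bw,np.arctan2(*(bw-slw)[[1,0]])-np.pi/2,np.linalg.norm((bw-slw)[:2]))
tb=tri((w,(433,116)),(s,(303,269)),(t,(303,177)));print("tab",tb)
E
```

```text
[[ 0.5379  0.1099  0.012 ]
 [ 0.6905  0.0694  0.012 ]
 [ 0.6254 -0.1709  0.012 ]
 [ 0.4702 -0.1297  0.012 ]]
sides [np.float64(0.2489), np.float64(0.1579), np.float64(0.249), np.float64(0.1606)]
yaw -0.2700512880631609 -0.25971751758077033 [ 0.58101909 -0.03033866  0.012     ]
sl [ 0.55868521 -0.10139236  0.08151988] bar [0.61563115 0.10299474 0.06400064] -0.27172680229148716 0.21217193169680168
[ 0.56188418 -0.1012228   0.087     ] [0.61788669 0.10474977 0.062     ] -0.26547537461707327 0.21345018797939871
tab [0.67995234 0.01471808 0.09343666]
```

```bash
python3 - <<'E'
from h import *
rows(np.array([.56,-.1013,.25]),down(1.96-np.pi/2),5,0)
E
```

```text
[[-1.4,0.18,2.23,-0.0,0.0,-0.129,0.0],[-1.41,0.0,2.23,-0.0,0.0,-0.129,0.0],[-1.4,-0.18,2.23,-0.0,0.0,-0.129,0.0],[-1.37,-0.36,2.23,-0.0,0.0,-0.129,0.0],[-1.31,-0.54,2.23,-0.0,0.0,-0.129,0.0]]
```

```bash
python3 -m crank '[[-1.4,0.2,2.2,0,0,-0.13,0],[-1.4,0,2.2,0,0,-0.13,0],[-1.4,-0.2,2.2,0,0,-0.13,0],[-1.4,-0.4,2.2,0,0,-0.13,0],[-1.3,-0.5,2.2,0,0,-0.13,0]]'; python3 -m crank '[[0,0,0,0,0,0,0]]'
python3 - <<'E'
from h import *
i=cams.camera_info("wrist");im=cams.camera("wrist")[:,:,::-1];np.savez("w2.npz",K=i["intrinsics"],P=i["pose"])
cv2.imwrite("pics/w2.png",im)
print(robot.get_obs()["position"],robot.get_obs()["q"])
E
```

```text
time: 2.28
position: [0.5597, -0.1036, 0.2514]
tool_rot: [0.555, 0.832, -0.0, -0.0]
ft_force: [0.8, -0.3, 0.0]
grip_width: 0.0868
grip_force: 0.0
time: 2.4
position: [0.559, -0.1032, 0.2505]
tool_rot: [0.558, 0.83, -0.001, -0.002]
ft_force: [0.0, -0.3, -0.2]
grip_width: 0.0869
grip_force: 0.0
[ 0.55989957 -0.10257152  0.25172541] [-3.77431549e-01  5.04162579e-01  1.61497368e+00 -4.92033612e-05
  1.02479875e+00 -7.65561873e-01]
```

View pics/w2.png

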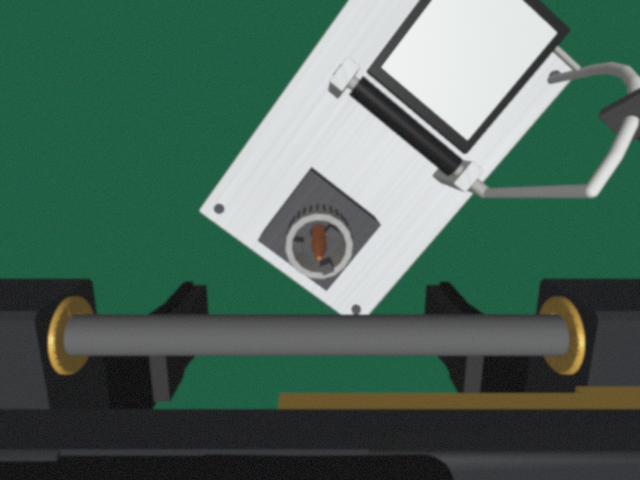

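The sleeve's top ring is centred at about (319,246), with an outer span of 285–354. The bit is in its centre and the three jaws stand clear of it.

```bash
python3 - <<'E'
from h import *
L=lambda f:(lambda d:{"intrinsics":d["K"],"pose":d["P"]})(np.load(f))
w1,w2=L("w1.npz"),L("w2.npz")
print("z from w1,w2:",tri((w1,(327,292)),(w2,(319.5,246))))
p=atz(w2,(319.5,246),.087);print(p,"diam",np.linalg.norm(atz(w2,(354,246),.087)-atz(w2,(285,246),.087)))
p[2]=.130;print(delta(p,down(1.96-np.pi/2)))
E
```

```text
z from w1,w2: [ 0.56154239 -0.10239651  0.08347306]
[ 0.5610897 -0.1014388  0.087    ] diam 0.04227073474558079
(array([ 0.04,  0.17, 12.17]), array([-0.002, -0.002, -0.001]))
```

```bash
python3 -m crank '[[0,0.1,4,0,0,0,0],[0,0.1,4.1,0,0,0,0],[0,0,4.1,0,0,0,0],[0,0,0,0,0,0,0],[0,0,0,0,0,0,0.35]]' 55;  python3 -m crank '[[0,0,0,0,0,0,0.8],[0,0,0,0,0,0,0.8],[0,0,0,0,0,0,0.8],[0,0,0,0,0,0,0.8]]' 55; python3 -c "
from h import *
o=robot.get_obs();print(o)"
```

```text
time: 3.08
position: [0.5639, -0.1006, 0.132]
tool_rot: [0.555, 0.832, 0.0, 0.001]
ft_force: [0.1, -0.1, -0.2]
grip_width: 0.0826
grip_force: 0.0
time: 3.58
position: [0.5615, -0.1007, 0.1306]
tool_rot: [0.554, 0.832, -0.002, -0.001]
ft_force: [-8.2, -8.1, 7.6]
grip_width: 0.0452
grip_force: 5.5
{'time': 3.575, 'q': array([-0.3722056 ,  0.68720375,  1.69376238, -0.00384592,  0.76366327,
       -0.76559387]), 'joint_velocities': array([-0.01389368, -0.00138189,  0.02160571, -0.07420337,  0.05116853,
       -0.00192098]), 'joint_torque': array([  5.21166399, -40.90790033, -12.49568582,   2.37149097,
        -1.5734807 ,   0.049533  ]), 'position': array([ 0.56149029, -0.10072138,  0.13057051]), 'tool_rot': array([ 0.55412519,  0.8324309 , -0.00162292, -0.00119771]), 'ft_force': array([-8.20513142, -8.10277561,  7.59100259]), 'moment': array([-1.35785663,  1.54346168,  0.01292231]), 'grip_force': 5.454901220109605, 'grip_width': 0.045158620240965265}
```

```bash
python3 -m crank '[[0,0,0,0,0,0,0.8],[0,0,0,0,0,0,0.8]]' 55; python3 -c "
from h import *
o=robot.get_obs();print(o['ft_force'],o['moment'],R.from_quat(o['tool_rot']).inv().apply(o['ft_force']))"
```

```text
time: 3.82
position: [0.56, -0.1014, 0.1305]
tool_rot: [0.554, 0.832, -0.003, -0.003]
ft_force: [-7.4, -6.2, 7.3]
grip_width: 0.0404
grip_force: 54.9
[-7.42316784 -6.15722572  7.32013378] [-1.16169359  1.26238489 -0.01665256] [-2.80775594 -9.2768627  -7.25641323]
```

```bash
python3 -m crank '[[0,-0.15,0,0,0,0.08,0.8],[0,0,0,0,0,0.15,0.8],[0,0,0,0,0,0.15,0.8],[0,0,0,0,0,0.15,0.8],[0,0,0,0,0,0.15,0.8]]' 60; python3 -c "
from h import *
o=robot.get_obs();print(o['ft_force'],o['moment'],o['q'][5])"; python3 -m crank '[[0,0,0,0,0,0.12,0.8],[0,0,0,0,0,0.12,0.8]]' 60; python3 -c "
from h import *
o=robot.get_obs();print(o['ft_force'],o['moment'],o['q'][5])"
```

```text
time: 4.45
position: [0.5598, -0.1015, 0.1306]
tool_rot: [0.801, 0.598, -0.002, -0.001]
ft_force: [-3.2, -4.1, 4.8]
grip_width: 0.0405
grip_force: 59.9
[-3.16574102 -4.07927286  4.84647081] [-0.51210273  0.95030782  0.27518793] -0.08337100222975133
time: 4.7
position: [0.5598, -0.1015, 0.1305]
tool_rot: [0.867, 0.498, -0.002, -0.001]
ft_force: [-3.8, -4.0, 4.5]
grip_width: 0.0404
grip_force: 59.9
[-3.78602848 -3.9618871   4.54870129] [-0.47592981  0.99199982  0.25436879] 0.15566266561151418
```

```bash
cat > m.py <<'E'
from h import *
o=robot.get_obs();print("Mz",o['moment'][2].round(3),"turn",(o['q'][5]+.7656).round(3))
E
for k in 1 2 3; do python3 -m crank '[[0,0,0,0,0,0.1,0.8],[0,0,0,0,0,0,0.8]]' 60 | grep grip_f; python3 m.py; done
```

```text
grip_force: 59.9
Mz -0.29 turn 1.019
grip_force: 59.9
Mz -0.225 turn 1.119
grip_force: 59.9
Mz -0.262 turn 1.219
```

```bash
for k in 1 2 3; do python3 -m crank '[[0,0,0,0,0,0.06,0.8]]' 60 | grep grip_f; python3 m.py; done
```

```text
grip_force: 59.9
Mz 0.275 turn 1.279
grip_force: 59.9
Mz 0.426 turn 1.339
grip_force: 59.9
Mz 0.539 turn 1.399
```

```bash
for k in 1 2; do python3 -m crank '[[0,0,0,0,0,0.05,0.8]]' 60 | grep grip_f; python3 m.py; done
```

```text
grip_force: 59.9
Mz 0.575 turn 1.448
grip_force: 60.0
Mz 1.139 turn 1.497
```

```bash
python3 -m crank '[[0,0,0,0,0,0,0],[0,0,0,0,0,0,0],[0,0,0,0,0,0,0],[0,0,-3,0,0,0,0],[0,0,-5,0,0,0,0]]' | grep -E "pos|time"; python3 -m crank '[[0,0,-4,0,0,0,0],[0,0,0,0,0,0,0],[0,0,0,0,0,0,0]]' | grep -E "pos|time"
python3 - <<'E'
from h import *
i=cams.camera_info("wrist");im=cams.camera("wrist")[:,:,::-1];np.savez("w3.npz",K=i["intrinsics"],P=i["pose"])
cv2.imwrite("pics/w3.png",im)
print(robot.get_obs()["position"],robot.get_obs()["q"])
E
```

```text
time: 6.7
position: [0.5605, -0.1003, 0.2093]
time: 7.08
position: [0.5609, -0.1005, 0.2498]
[ 0.56063438 -0.10040606  0.24910977] [-3.73381582e-01  5.08113689e-01  1.61645898e+00  6.18449888e-05
  1.01957153e+00  7.32458192e-01]
```

View pics/w3.png

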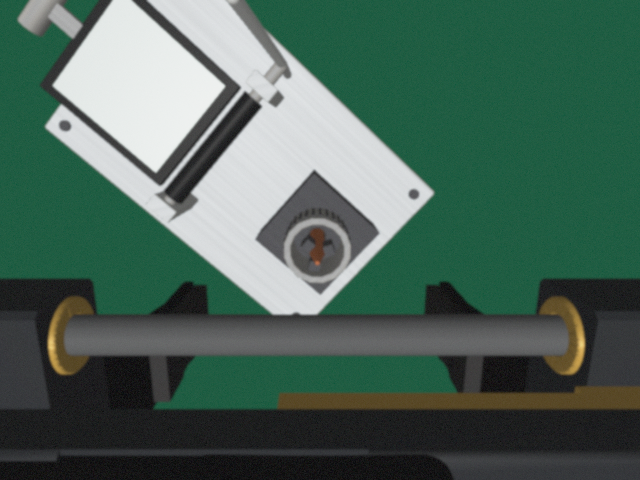

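The jaws have closed onto the bit, which stands upright in the ring centred at about (318,248). Next is the mirror; I'll work out a raised waypoint and a tilted pre-grasp.

```bash
cat >> h.py <<'E'
PSI=-.267;EX=np.array([np.cos(PSI),np.sin(PSI),0]);EY=np.array([-np.sin(PSI),np.cos(PSI),0]);EZ=np.array([0,0,1.])
CH=np.array([.5611,-.1012,0]);HG=CH+.09*EY+.06*EZ
def tilt(phi):
    z=-(np.cos(phi)*EZ+np.sin(phi)*EY);return R.from_matrix(np.c_[np.cross(EX,z),EX,z])
E
python3 - <<'E'
from h import *
m=np.array([.60,.06,.31]);rows(m,tilt(.25),5,.3)
b=np.array([.618,.1055,.061]);r=tilt(.6);rows(b-.151*r.apply([0,0,1]),r,4,.3,(m,tilt(.25)))
E
```

```text
[[2.14,-2.52,-1.22,-0.021,-0.047,-0.167,0.3],[2.47,-2.1,-1.37,-0.021,-0.047,-0.167,0.3],[2.71,-1.64,-1.54,-0.021,-0.047,-0.167,0.3],[2.87,-1.14,-1.7,-0.021,-0.047,-0.167,0.3],[2.93,-0.62,-1.85,-0.021,-0.047,-0.167,0.3]]
[[4.01,0.13,2.18,0.0,-0.088,0.0,0.3],[4.19,0.13,1.83,0.0,-0.088,0.0,0.3],[4.33,0.13,1.45,0.0,-0.088,0.0,0.3],[4.44,0.13,1.07,0.0,-0.088,0.0,0.3]]
```

```bash
python3 -m crank '[[2.1,-2.5,-1.2,-0.02,-0.045,-0.167,0.3],[2.5,-2.1,-1.4,-0.02,-0.045,-0.167,0.3],[2.7,-1.6,-1.5,-0.02,-0.045,-0.167,0.3],[2.9,-1.1,-1.7,-0.02,-0.045,-0.167,0.3],[2.9,-0.6,-1.9,-0.02,-0.045,-0.167,0.3]]' | grep pos; python3 -m crank '[[4,0.1,2.2,0,-0.09,0,0.3],[4.2,0.1,1.8,0,-0.09,0,0.3],[4.3,0.1,1.5,0,-0.09,0,0.3],[4.4,0.1,1.1,0,-0.09,0,0.3],[0,0,0,0,0,0,0.3]]'
python3 - <<'E'
from h import *
i=cams.camera_info("wrist");im=cams.camera("wrist")[:,:,::-1];np.savez("w4.npz",K=i["intrinsics"],P=i["pose"])
cv2.imwrite("pics/w4.png",im)
b=np.array([.618,.1055,.061]);r=tilt(.6)
print(robot.get_obs()["q"],delta(b-.151*r.apply([0,0,1]),r),proj(i,b))
E
```

```text
position: [0.601, 0.0598, 0.3103]
time: 8.38
position: [0.6377, 0.1894, 0.1801]
tool_rot: [0.757, 0.582, -0.24, 0.177]
ft_force: [-0.8, -0.3, 0.4]
grip_width: 0.0607
grip_force: 0.0
[ 0.28888503  0.85406527  1.19955491 -0.50346413  1.45719611  0.70420406] (array([-0.08,  0.17, -0.21]), array([-0.005,  0.003,  0.007])) [320.78193177 259.69116446]
```

View pics/w4.png

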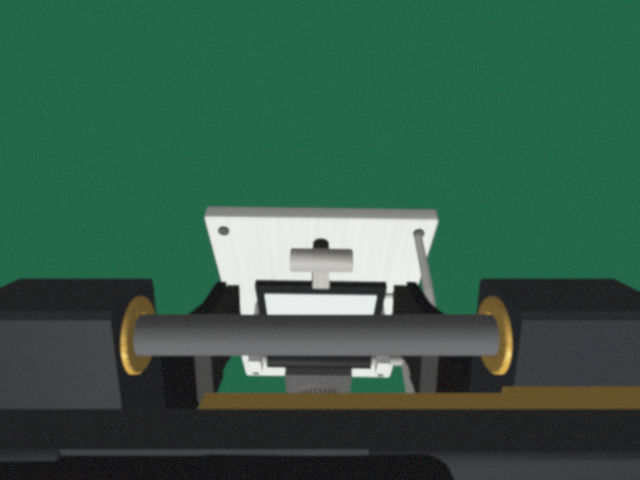

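Crossbar is at (322,260), spanning 291–353, against a prediction of (321,260).

```bash
python3 - <<'E'
from h import *
L=lambda f:(lambda d:{"intrinsics":d["K"],"pose":d["P"]})(np.load(f))
b=tri((L("w1.npz"),(331,41)),(L("w4.npz"),(322,260)));print("bar",b)
r=tilt(.6);print(delta(np.array([*(b[:2]),.061])-.051*r.apply([0,0,1]),r))
for e in ([.67995234,.01471808,.09343666],):
    v=np.array(e)-HG;print("tab x,y,z rel hinge",v@EX,v@EY,v[2],"ang",np.arctan2(v[2],v@EY))
# tab scan: predicted pixel of tab faces in w1 for angles
for a in np.arange(.55,1.01,.09):
    P=[HG+.068*EX+rr*(np.cos(a)*EY+np.sin(a)*EZ) for rr in(.086,.103,.12)];print(a.round(2),[proj(L("w1.npz"),p).round(0).tolist() for p in P],[proj(cams.camera_info("scene"),p).round(0).tolist() for p in P])
E
```

```text
bar [0.61826401 0.10488652 0.06078564]
(array([-0.09,  0.26,  9.82]), array([-0.005,  0.003,  0.007]))
tab x,y,z rel hinge 0.08405731365363456 0.053168599964155946 0.03343666000000001 ang 0.5613844402557585
0.55 [[419.0, 102.0], [423.0, 80.0], [428.0, 57.0]] [[325.0, 264.0], [331.0, 264.0], [337.0, 263.0]]
0.64 [[421.0, 107.0], [425.0, 87.0], [430.0, 64.0]] [[323.0, 261.0], [329.0, 260.0], [334.0, 259.0]]
0.73 [[422.0, 114.0], [427.0, 94.0], [433.0, 73.0]] [[321.0, 258.0], [326.0, 256.0], [331.0, 254.0]]
0.82 [[423.0, 121.0], [429.0, 103.0], [435.0, 84.0]] [[319.0, 255.0], [324.0, 253.0], [328.0, 250.0]]
0.91 [[424.0, 129.0], [430.0, 113.0], [437.0, 96.0]] [[317.0, 253.0], [321.0, 250.0], [325.0, 246.0]]
1.0 [[425.0, 138.0], [431.0, 124.0], [438.0, 109.0]] [[314.0, 250.0], [318.0, 246.0], [321.0, 243.0]]
```

```bash
python3 -m crank '[[0,0.25,3.2,0,0,0,0.3],[0,0,3.3,0,0,0,0.3],[-0.1,0,3.3,0,0,0,0.3],[0,0,0,0,0,0,0.3],[0,0,0,0,0,0,0.5]]' 40; python3 -m crank '[[0,0,0,0,0,0,0.8],[0,0,0,0,0,0,0.8],[0,0,0,0,0,0,0.8],[0,0,0,0,0,0,0.8],[0,0,0,0,0,0,0.8]]' 40
python3 - <<'E'
from h import *
o=robot.get_obs();r=R.from_quat(o["tool_rot"]);g=o["position"]+.051*r.apply([0,0,1])-HG
print("grasp rel hinge",g@EX,g@EY,g[2])
i=cams.camera_info("scene")
im=cams.camera("scene")[:,:,::-1];c=cv2.resize(im[190:310,230:390],(800,600),interpolation=cv2.INTER_CUBIC);cv2.imwrite("pics/s5.png",c)
E
```

```text
time: 9.05
position: [0.6292, 0.1315, 0.1099]
tool_rot: [0.76, 0.579, -0.233, 0.179]
ft_force: [0.1, 1.1, 0.8]
grip_width: 0.0562
grip_force: 0.0
time: 9.68
position: [0.6249, 0.1337, 0.1093]
tool_rot: [0.76, 0.579, -0.237, 0.177]
ft_force: [-7.7, 4.7, 7.5]
grip_width: 0.0355
grip_force: 40.0
grasp rel hinge -0.0007814026800893499 0.12462201821104059 0.007243073328752875
```

View pics/s5.png

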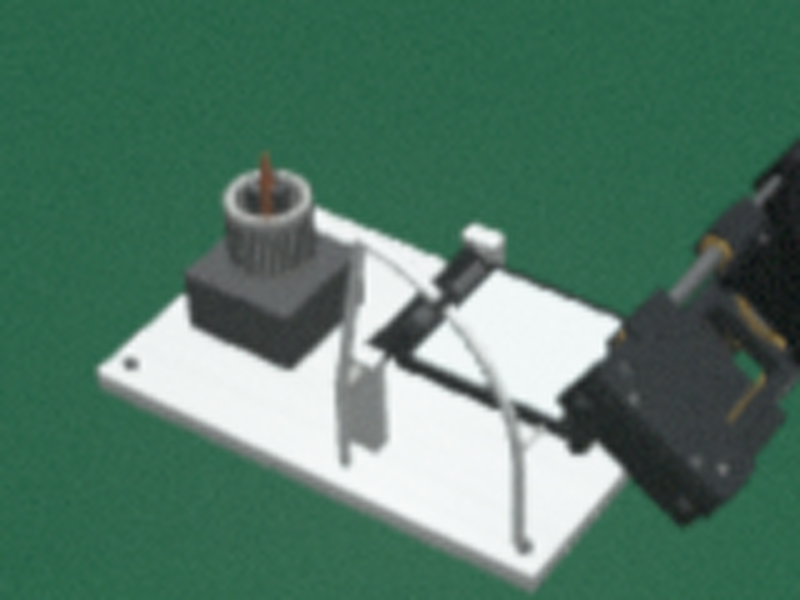

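The scene crop shows the bit gripped and the gripper on the bar. The tab is nearly edge-on from here, a dark bar around (465,280) in the crop. I'll fit its angle from the closer wrist view w1.

```bash
python3 - <<'E'
from h import *
im=cv2.imread("pics/w1.png")[75:150,380:480];cv2.imwrite("pics/w1c.png",cv2.resize(im,(800,600),interpolation=cv2.INTER_CUBIC))
d=np.load("w1.npz");w={"intrinsics":d["K"],"pose":d["P"]}
for a in (.55,.65,.75,.85,.9,.95,1.0):
    u=np.cos(a)*EY+np.sin(a)*EZ;n=-np.sin(a)*EY+np.cos(a)*EZ
    print(a,[((proj(w,HG+x*EX+r*u+t*n)-[380,75])*8).round(0).astype(int).tolist() for t in(.003,-.003) for x,r in((.058,.086),(.078,.086),(.078,.12),(.058,.12))])
print("pin hinge",[((proj(w,HG+x*EX+.09*EY)-[380,75])*8).round(0).tolist() for x in (.041,.06)], "arc",[((proj(w,HG+.068*EX+.095*(np.cos(a)*EY+np.sin(a)*EZ))-[380,75])*8).round(0).tolist() for a in (0,.5,1.2,1.57)])
E
```

```text
0.55 [[214, 228], [423, 231], [502, -127], [276, -130], [205, 197], [412, 200], [489, -155], [266, -158]]
0.65 [[225, 280], [438, 283], [526, -58], [294, -61], [217, 242], [428, 245], [514, -95], [285, -98]]
0.75 [[235, 341], [451, 344], [549, 27], [312, 24], [228, 297], [442, 300], [538, -18], [303, -21]]
0.85 [[243, 412], [462, 415], [568, 129], [326, 125], [238, 362], [454, 365], [559, 76], [319, 73]]
0.9 [[247, 450], [467, 453], [577, 185], [333, 181], [242, 397], [460, 400], [568, 129], [326, 125]]
0.95 [[250, 490], [471, 493], [584, 245], [338, 241], [245, 435], [465, 438], [577, 185], [333, 181]]
1.0 [[252, 532], [474, 535], [591, 308], [343, 304], [249, 474], [469, 477], [584, 245], [338, 241]]
pin hinge [[-22.0, 77.0], [155.0, 79.0]] arc [[232.0, 31.0], [323.0, 102.0], [396.0, 649.0], [383.0, 1054.0]]
```

View pics/w1c.png

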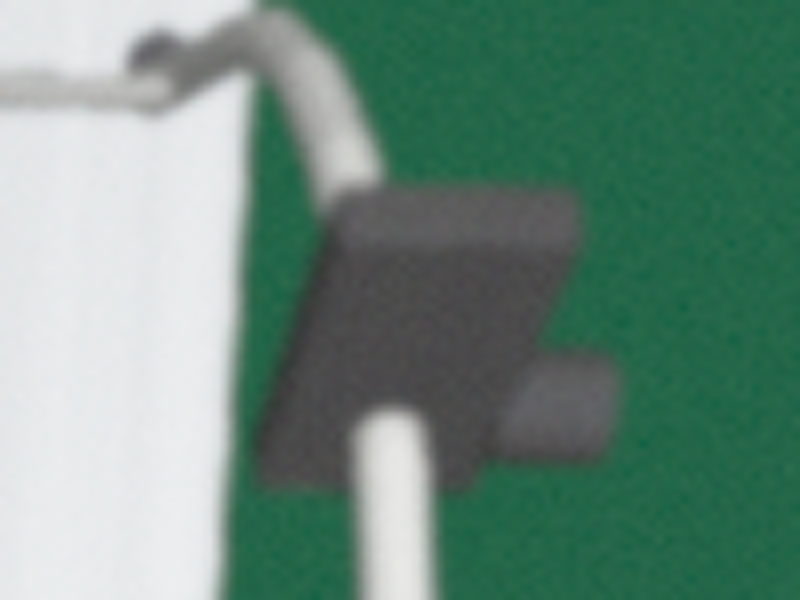

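The tab's edges are at rows 186, 248 and 488 in the crop, which matches an angle of about 0.945. Now I'll compute the lift along the arc with the tool orientation fixed.

```bash
python3 - <<'E'
from h import *
r=R.from_quat(robot.get_obs()["tool_rot"]);A=np.linspace(0,.945,11)
P=[.125*(np.cos(a)*EY+np.sin(a)*EZ) for a in A]
for k in range(10):print((r.inv().apply(P[k+1]-P[k])*100).round(2).tolist())
E
```

```text
[-0.71, -0.01, -0.94]
[-0.8, -0.01, -0.87]
[-0.88, -0.01, -0.79]
[-0.95, -0.01, -0.7]
[-1.01, -0.01, -0.61]
[-1.06, -0.01, -0.51]
[-1.11, -0.0, -0.41]
[-1.14, -0.0, -0.3]
[-1.16, -0.0, -0.2]
[-1.18, -0.0, -0.09]
```

```bash
python3 -m crank '[[-0.7,-0.1,-0.95,0,0,0,0.8],[-0.8,0,-0.85,0,0,0,0.8],[-0.9,0,-0.8,0,0,0,0.8],[-0.95,0,-0.7,0,0,0,0.8],[-1.0,0,-0.6,0,0,0,0.8]]' 40; python3 -m crank '[[-1.05,0,-0.5,0,0,0,0.8],[-1.1,0,-0.4,0,0,0,0.8],[-1.15,0,-0.3,0,0,0,0.8],[-0.5,0,-0.1,0,0,0,0.8],[0,0,0,0,0,0,0.8]]' 40
python3 - <<'E'
from h import *
o=robot.get_obs();r=R.from_quat(o["tool_rot"]);g=o["position"]+.051*r.apply([0,0,1])-HG
print("grasp rel hinge",g@EX,g@EY,g[2],"ang",np.arctan2(g[2]-.0065,g@EY), "ft",o["ft_force"])
i=cams.camera_info("scene");im=cams.camera("scene")[:,:,::-1]
s=cv2.resize(im[205:280,270:370],(800,600),interpolation=cv2.INTER_CUBIC);cv2.imwrite("pics/s6.png",s)
np.savez("w6.npz",K=cams.camera_info("wrist")["intrinsics"],P=cams.camera_info("wrist")["pose"]);cv2.imwrite("pics/w6.png",cams.camera("wrist")[:,:,::-1])
E
```

```text
time: 10.35
position: [0.6212, 0.1205, 0.1645]
tool_rot: [0.76, 0.58, -0.235, 0.176]
ft_force: [-7.2, 4.6, -2.6]
grip_width: 0.0354
grip_force: 40.0
time: 10.98
position: [0.6148, 0.0973, 0.1974]
tool_rot: [0.76, 0.58, -0.235, 0.176]
ft_force: [-6.5, 5.7, 0.1]
grip_width: 0.0349
grip_force: 40.0
grasp rel hinge -0.000866398372188 0.08702192979750575 0.09524987098173904 ang 0.7952284405905112 ft [-6.51448755  5.72557688  0.07300132]
```

View pics/s6.png

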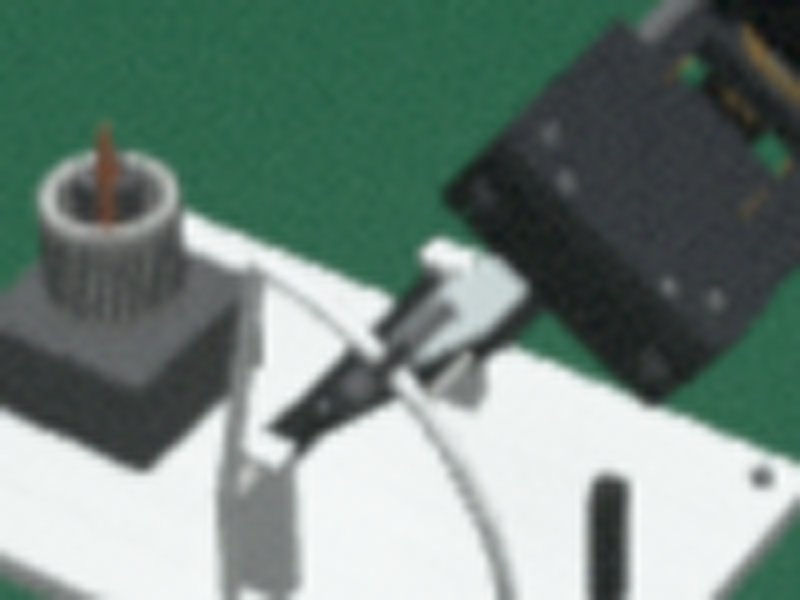

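Mirror is at about 0.79 with the flap rising below the tab. I'll make the remaining 0.155 rad.

```bash
python3 -m crank '[[-0.9,0,-0.15,0,0,0,0.8],[-1.0,0,-0.05,0,0,0,0.8],[0,0,0,0,0,0,0.8],[0,0,0,0,0,0,0.8]]' 40
python3 - <<'E'
from h import *
o=robot.get_obs();r=R.from_quat(o["tool_rot"]);g=o["position"]+.051*r.apply([0,0,1])-HG
dy=g@EY-.12462;dz=g[2]-.00724
print("ang from z",np.arcsin(dz/.125),"from y",np.arccos(1+dy/.125),"ft",o["ft_force"],o["grip_force"])
s=cv2.resize(cams.camera("scene")[:,:,::-1][205:280,270:370],(800,600),interpolation=cv2.INTER_CUBIC);cv2.imwrite("pics/s7.png",s)
i=cams.camera_info("scene")
for a in(.85,.945,1.0):
    q=lambda x,rr:((proj(i,HG+x*EX+rr*(np.cos(a)*EY+np.sin(a)*EZ))-[270,205])*8).round(0).tolist()
    print(a,"pin",q(.041,.09),q(.058,.09),"tab",q(.078,.086),q(.078,.12))
E
```

```text
time: 11.58
position: [0.6109, 0.0833, 0.2098]
tool_rot: [0.76, 0.58, -0.236, 0.176]
ft_force: [-6.8, 7.0, 1.7]
grip_width: 0.0348
grip_force: 40.0
ang from z 0.9331438121391172 from y 0.9488175082481711 ft [-6.8137916   7.03066589  1.72453868] 39.999842047691345
0.85 pin [451.0, 335.0] [416.0, 370.0] tab [366.0, 417.0] [436.0, 373.0]
0.945 pin [430.0, 311.0] [394.0, 346.0] tab [345.0, 394.0] [407.0, 340.0]
1.0 pin [417.0, 298.0] [381.0, 332.0] tab [332.0, 381.0] [389.0, 322.0]
```

View pics/s7.png

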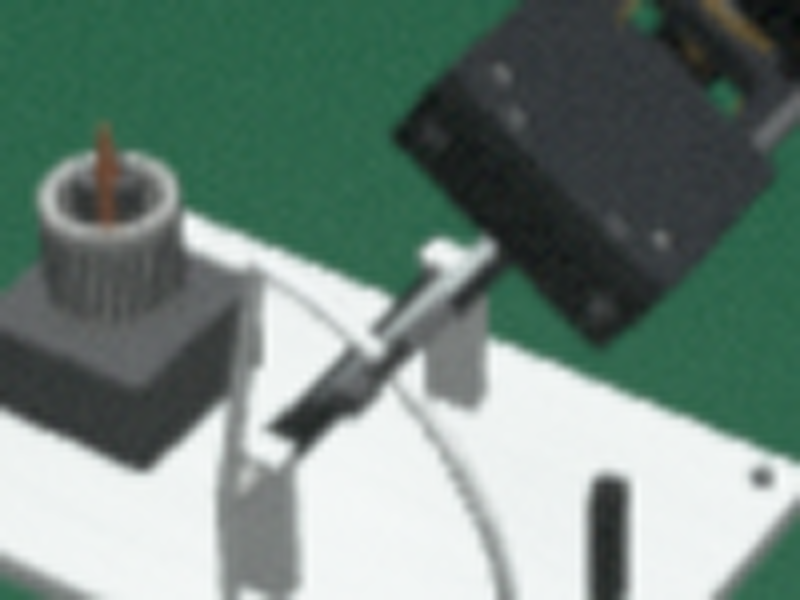

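The flap is now nearly edge-on and in line with the tab (around (365,375)), and the bit is still standing gripped. The kinematics give 0.94 against the tab's 0.945, so I'm handing in.

```bash
python3 -c "
from rig import robot,ticket
print(abs(robot.get_obs()['joint_velocities']).max());print(ticket.hand_in())"
```

```text
0.0040116166985619
the job is handed in; nothing more can be done
None
```

I handed the job in at about 11.6 s: the chuck is tightened on the bit, and the gripper is holding the mirror at about 0.94 rad, against about 0.945 measured for the index tab; the hand-in returned no verdict.

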